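Switch the recessed gas selector to run

ROBOT

A 7-joint arm with a two-finger parallel gripper is mounted at the origin on the work surface. World frame = base frame: x ahead of the robot, y to its left, z up, the work surface at z = 0. Lengths are in m, angles in rad, forces in N, time in s.
With the tool pointing down it reaches from about 0.425 to 0.875 m from the base axis. Payload 8.4 kg.
Tool frame: the origin (TCP) lies on the front face of the gripper's body, between the roots of the fingers; the fingertips stand ahead of it and the grasp point (between the pads) lies 54 mm ahead of it (manip.nose_length is the z of the fingertips in the tool frame, in m); z points along the fingers, y is the line along which they close (so a half turn about z gives the same grasp; the last joint's range is limited). The gripper opens to 85 mm and grips with 20 to 120 N. Pads are 22 mm wide; open, the fingers measure 114 mm over their backs; the gripper's body (76 mm by 85 mm) begins 54 mm behind the grasp point. The pads swing forward as they close: fully open they stand 13 mm farther back than shut.
Start: joints at [-1.422, 0.333, 0.04, 1.465, -0.013, 1.343, -0.059], TCP at [0.159, 0.63, 0.304] pointing down, gripper open.
Joint ranges: [-2.58, 2.58], [-0.38, 2.09], [-1.3, 1.39], [0.25, 2.4], [-1.5, 4.64], [0.08, 2.09], [-2.65, 2.65]. Speed limits (rad/s): [2.22, 2.22, 2.79, 2.79, 3.14, 3.14, 3.14].

INTERFACE

Orientations are given as a unit quaternion [x, y, z, w].
In Python, from plant import manip, eyes gives the robot as it stands.
- The arm moves only by the tool carry_out, never from a script. Its arguments are lists of equal length, an entry for each row: "linear": the shift along the tool's x, y, z in m, a list of three; "delta_rot": the turn, a rotation vector about the tool's x, y, z in degrees, a list of three; "fingers": the opening, from 0 (shut) to 1 (fully open). A call has 1 to 20 rows; each row is the pose to reach, as a shift and turn from the pose commanded when the call began, along the tool's axes at that moment; what a row does not reach only later rows make up. A row lasts 1/12 s, in which the tool goes at most 41.7 mm and 7.16 degrees, less where a joint would pass 70% of its speed; a pose out of reach is approached as far as the arm can. A call with a gripper value outside its range is refused whole. The fingers move at their own pace and stop on an object; "grip_force" is the grip in N (left out, the last holds). Time passes only in rows, so rows that repeat a pose let the fingers close. It gives the time, the measured TCP pose, the force, the opening and the grip force at its end, in the units of the state.
- manip.state(): the state, without advancing time (a new reading comes with each control period).
- eyes.snapshot(name): name is "scene" or "top" or "wrist"; returns a dict with "image" (420x560x3 uint8, blue, green, red), "K" (3x3 intrinsics, pixels), "R" (3x3) and "t" (3): a world point X has camera coordinates R X + t. Camera axes: x right, y down, z forward; pixel columns grow to the right and rows downward; lengths in m; the calibration is good to about 2 mm. A picture is of the moment at which its call begins. There is no depth.
- manip.finish_job(): hands the job in; it is judged then, once.
The state is a dict: "clock": time; "q": joint angles; "qd": joint speeds; "tau": joint torques, N m; "position": TCP position; "ee_rot": TCP orientation; "force": force on the tool from outside, world axes, zero at the start; "wrist_torque": the same for the moment, N m; "gripper_width": opening from 0.0 (shut) to 1.0 (fully open); "gripper_force": force on a finger pad.
Only numpy, scipy, OpenCV 4.12 (cv2) and the standard library are available. Lean on these libraries where they do the work, as an engineer would, in place of code of your own. Each camera call takes 0.05 s, during which the arm holds its last target. There are 200 camera calls.

TASK

Set the black gas selector knob, down in the round guarded recess on top of the white valve module, from standby to run. Push it down gently, just until it is free of its lock, without squashing the buffer underneath; turn it clockwise, never by force, until its pointer is at the single long mark, and let it spring back up so that it is locked there. Then let go; do not lean on the guard, and leave the jar, beaker and spanner alone.

Things in the scene. Friction and masses are not known exactly. Their poses are not given: they have to be found in the camera images.
- module: white bench box, 220 x 300 x 92 mm (own x, y, z), fixed; origin at the centre of its underside, z up. A round recess is centred on its z axis: 92 mm across inside, open upwards, floor 50 mm above the bench. On its top face a single long black mark (30 x 5 mm) points at the recess where run is, and an arc of small dots shows standby.
- guard: grey collar lining the recess, 4 mm wall, inner radius 46 mm, rim 98 mm above the bench (6 mm proud of the module's top); origin at the centre of the recess floor. It is fragile: the robot must not press on it with more than 20 N.
- knob_grip (a point): on the knob's axis, where to pinch it. Black plastic knob: disc 48 mm across, 6 mm thick, with an upright bar on it 42 mm long, 14 mm thick, 25 mm high above the disc. This point lies 20 mm above the disc's upper face, 5 mm below the bar's top and, knob up, 90 mm above the bench. Site x runs along the bar, away from the pointer end; y crosses its 14 mm. 39 mm free beside each flat face.
- knob_pointer (a point): top of the bar's pointer end (white line), 20 mm from the knob's axis.
- selector (a joint): knob angle, rad, growing clockwise seen from above; at 0 the bar is along the module's x axis, pointer towards its -x. Standby slot: 0 to 0.5. Run slot: 1.39 to 1.51, centred on 1.45 (the long mark). Between them, and past run (end of turn 1.65), it turns only while pressed in far enough. Friction 0.04 N m.
- plunger (a joint): how far the knob is pressed in, m: 0 up (locked in a slot), at most 0.0145. A spring pushes it up with 3 N at 0 and 0.5 N more per mm. The lock lets go at a depth that differs from unit to unit and cannot be seen: 2 to 11 mm. Let go outside of a slot, the knob stays held down under the lock.
- buffer (a joint): squash, m, of the rubber buffer that the knob meets 0.8 mm below the depth at which the lock lets go; 8 N per mm, felt as a sharp rise of the push; 0 when not touched. It is damaged beyond 2 mm (16 N), so a total push of 12 to 16 N frees the lock and is safe; over 19 N may not be.
- jar_center (a point): centre of an amber jar, 56 mm across, 85 mm high, standing loose on the bench; a bystander.
- beaker_center (a point): centre of a glass beaker, 68 mm across, 80 mm high, standing loose on the bench; a bystander.
- spanner: steel spanner, 150 mm long, lying loose on the bench, its length along its x axis; a bystander.
- lock (a joint): twist, rad, of the lock plate that blocks the knob while it is not pressed in far enough; 0 unless the knob is turned against it, 10 N m per rad. It is damaged beyond 0.05 either way (0.5 N m), so do not force a knob that will not turn.

How it is judged:
On the way, in this order (a step that is already met when the one before it is completed fails the run):
1. the knob has been pressed free of its lock and turned out of the standby slot (value of joint selector above 0.8 rad and value of joint plunger above 0.002 m).
2. the knob is at the run mark and has sprung up into its slot (value of joint selector between 1.35 and 1.55 rad and value of joint plunger below 0.0015 m), for 0.2 s.
At the end, for the whole second after the job is handed in: The knob stands within 0.1 rad of the run mark (1.45 rad), is up within 1.5 mm (locked in the run slot), still, and released (all of step 2 and velocity of joint selector between -0.05 and 0.05 rad/s); the robot touches nothing.
It fails at once if the buffer under the knob is squashed by more than 2 mm (16 N) (value of joint buffer above 0.002 m).
It fails at once if the knob is forced against its lock with more than 0.5 N m (value of joint lock above 0.05 rad or value of joint lock below -0.05 rad).
It fails at once if the robot presses on the guard with more than 20 N (contact force between any of the arm, the fingers and guard above 20 N).
It fails at once if jar, beaker or spanner is moved more than 30 mm (distance of any of jar_center, beaker_center, spanner from where it was at the start of the episode above 0.03 m).
It also fails if it takes over 64 s, if anything falls off the work surface, if the arm or the gripper's body presses on something with over 40 N, if the wrist force passes 120 N, or if a joint passes its speed limit or range.

## Working session

There is one attempt and no reset: what is moved stays moved. The work goes in short steps, Python scripts to look and compute and a tool call to move; the robot and the scene stay as the last step left them, time stands still between calls to the robot, and variables do not carry over. Pictures are saved under pics/ and viewed, at most 10 in all, crops included, and the job is handed in when it is done.

Besides the shell and the picture viewer there is one more tool, called after "Call:" as name(argument=value, ...) on one line, values as JSON. carry_out: Moves the arm, as the interface text tells. Its arguments: {"type":"object","properties":{"linear":{"type":"array","items":{"type":"array","items":{"type":"number"}}},"delta_rot":{"type":"array","items":{"type":"array","items":{"type":"number"}}},"fingers":{"type":"array","items":{"type":"number"}},"grip_force":{"type":"number"}},"required":["linear","delta_rot","fingers"]}

```bash
mkdir -p pics
python3 - <<'E'
from plant import manip, eyes
import cv2,numpy as np
s=manip.state();print({k:np.round(v,3).tolist() for k,v in s.items()}, manip.nose_length)
for n in("top","scene"):
    d=eyes.snapshot(n);cv2.imwrite(f"pics/{n}.png",d["image"]);print(n,d["K"].tolist(),np.round(d["R"],4).tolist(),np.round(d["t"],4).tolist())
E
```

```text
{'clock': 0.0, 'q': [-1.422, 0.334, 0.04, 1.466, -0.013, 1.343, -0.059], 'qd': [-0.001, 0.001, 0.001, -0.001, 0.001, 0.001, -0.001], 'tau': [-0.0, -65.857, 1.365, -40.556, 0.017, 0.013, 0.0], 'position': [0.159, 0.63, 0.303], 'ee_rot': [0.124, 0.992, -0.001, -0.0], 'force': [0.156, 0.727, -0.056], 'wrist_torque': [-0.025, -0.009, -0.079], 'gripper_force': 0.0, 'gripper_width': 1.0} 0.0726
top [[540.9748164490285, 0.0, 284.8241527008279], [0.0, 540.9748164490285, 210.71087608689194], [0.0, 0.0, 1.0]] [[-0.0092, -0.9999, -0.0061], [-0.9785, 0.0103, -0.2061], [0.2062, 0.0041, -0.9785]] [0.0563, 0.5255, 1.2874]
scene [[497.0369885537664, 0.0, 276.22161334163815], [0.0, 497.0369885537664, 208.72522652938287], [0.0, 0.0, 1.0]] [[0.3835, 0.9235, -0.0054], [0.7755, -0.3251, -0.5412], [-0.5016, 0.2034, -0.8408]] [-0.2467, -0.3528, 1.6088]
```

View pics/top.png

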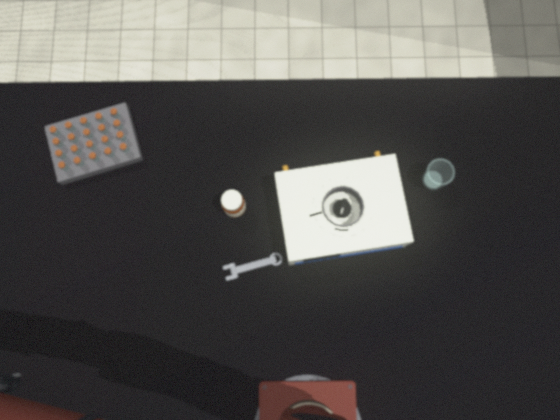

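View pics/scene.png

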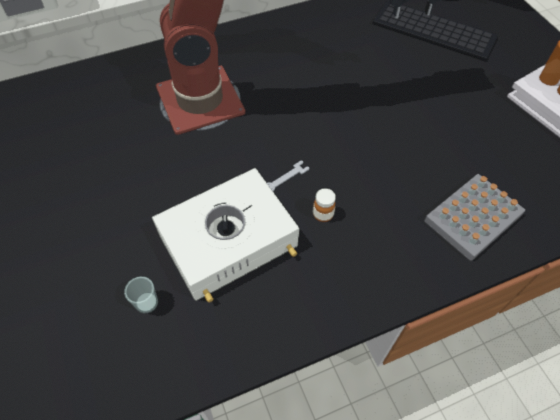

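Run:
```python
import cv2,numpy as np
a=cv2.imread("pics/top.png")[145:270,265:425];b=cv2.imread("pics/scene.png")[165:305,145:305]
b=b[:125]
cv2.imwrite("pics/z.png",cv2.resize(a,None,fx=5,fy=4.8,interpolation=cv2.INTER_CUBIC)[:600])
```

```text
(no output)
```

View pics/z.png

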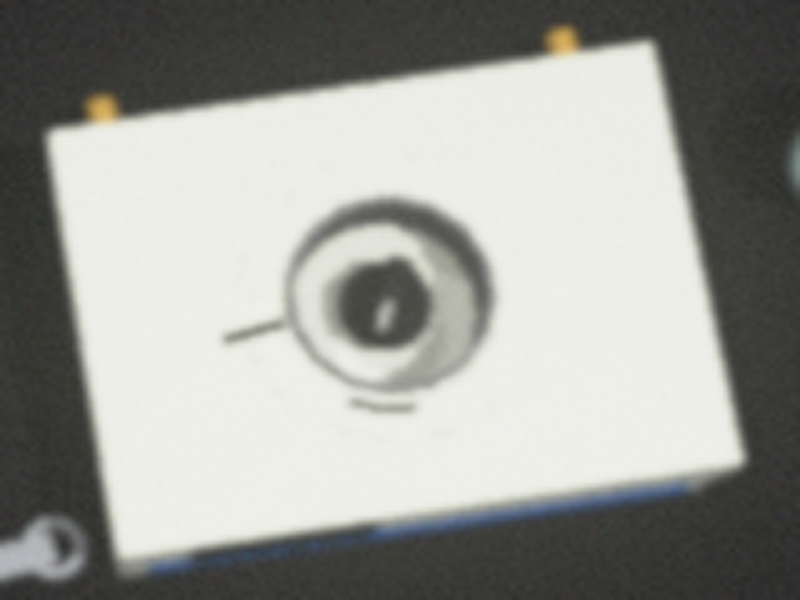

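```bash
cat > h.py <<'E'
import numpy as np
def ray(d,uv,z):
    K,R,t=(np.array(d[k]) for k in "KRt"); c=-R.T@t
    v=R.T@np.linalg.inv(K)@np.array([uv[0],uv[1],1.]); return c+v*(z-c[2])/v[2]
E
python3 - <<'E'
from plant import manip,eyes
from h import ray
import numpy as np
d=eyes.snapshot("top")
P=lambda u,v,z:ray(d,(u/5+265-.4,v/4.8+145-.4),z)[:2]
c=np.array([P(*p,.092) for p in [(48,130),(655,42),(745,465),(118,560)]])
print(c.round(4),c.mean(0))
for i in range(4):
    e=c[(i+1)%4]-c[i];print(np.linalg.norm(e),np.degrees(np.arctan2(e[1],e[0])))
print("mark",P(225,340,.092),P(283,323,.092),"dots",P(350,403,.092),P(413,408,.092))
print("bar", P(390,300,.095),P(378,332,.095))
E
```

```text
[[ 0.6162  0.0761]
 [ 0.6597 -0.2232]
 [ 0.4402 -0.2547]
 [ 0.396   0.0441]] [ 0.52801522 -0.08939535]
0.30244136167701263 -81.71480825878123
0.22177695983624984 -171.83160192057883
0.30208007502998363 98.41987998679416
0.22248663235076682 8.262025840327853
mark [ 0.50597994 -0.00850104] [ 0.51439049 -0.03659983] dots [ 0.47331892 -0.06771436] [ 0.47048103 -0.09776286]
bar [ 0.52500827 -0.08817142] [ 0.50869147 -0.0819014 ]
```

Call:
carry_out(linear=[[-0.322, -0.207, 0], [-0.322, -0.207, 0], [-0.322, -0.207, 0], [-0.322, -0.207, 0], [-0.322, -0.207, 0], [-0.322, -0.207, 0], [-0.322, -0.207, 0], [-0.322, -0.207, 0], [-0.322, -0.207, 0], [-0.534, -0.606, 0], [-0.534, -0.606, 0], [-0.534, -0.606, 0], [-0.534, -0.606, 0], [-0.534, -0.606, 0], [-0.534, -0.606, 0], [-0.534, -0.606, 0], [-0.534, -0.606, 0], [-0.534, -0.606, 0], [-0.534, -0.606, 0], [-0.534, -0.606, 0]], delta_rot=[[0, 0, 0], [0, 0, 0], [0, 0, 0], [0, 0, 0], [0, 0, 0], [0, 0, 0], [0, 0, 0], [0, 0, 0], [0, 0, 0], [0, 0, 0], [0, 0, 0], [0, 0, 0], [0, 0, 0], [0, 0, 0], [0, 0, 0], [0, 0, 0], [0, 0, 0], [0, 0, 0], [0, 0, 0], [0, 0, 0]], fingers=[1, 1, 1, 1, 1, 1, 1, 1, 1, 1, 1, 1, 1, 1, 1, 1, 1, 1, 1, 1])

```text
clock: 1.82
position: [0.5283, -0.0901, 0.3041]
ee_rot: [0.123, 0.992, 0.0, 0.0]
force: [1.1, 0.4, 0.1]
gripper_width: 1.0
gripper_force: 0.0
```

Call:
carry_out(linear=[[0, 0, 0], [0, 0, 0]], delta_rot=[[0, 0, 0], [0, 0, 0]], fingers=[0.47, 0.47], grip_force=60)

```text
clock: 1.98
position: [0.5282, -0.0909, 0.3038]
ee_rot: [0.126, 0.992, -0.001, -0.0]
force: [0.0, 1.3, -0.6]
gripper_width: 0.746
gripper_force: 0.0
```

Run:
```python
from plant import manip, eyes
import cv2,numpy as np
s=manip.state();print({k:np.round(s[k],4).tolist() for k in s})
d=eyes.snapshot("wrist");cv2.imwrite("pics/w1.png",cv2.resize(d["image"],(800,600)));print(d["K"].tolist(),d["R"].tolist(),d["t"].tolist())
```

```text
{'clock': 1.9833, 'q': [-0.5499, 0.103, 0.6907, 1.7714, -0.0671, 1.2916, 1.4744], 'qd': [-0.042, -0.013, -0.0634, 0.0159, -0.0092, 0.0045, -0.0295], 'tau': [2.8059, -37.1611, 5.5162, -40.5164, 0.3918, -0.1175, 0.5614], 'position': [0.5282, -0.0909, 0.3038], 'ee_rot': [0.1262, 0.992, -0.0005, -0.0001], 'force': [0.0234, 1.255, -0.6019], 'wrist_torque': [0.0403, 0.0317, 0.0047], 'gripper_force': 0.0, 'gripper_width': 0.7463}
[[311.85792181691124, 0.0, 284.4786501222892], [0.0, 311.85792181691124, 207.34903326689613], [0.0, 0.0, 1.0]] [[0.24986048641805644, 0.9682810764870233, -0.0012223927627208852], [0.9286784631853973, -0.23928347480377968, 0.2833720711387075], [0.27409131570070583, -0.071938693364302, -0.9590092674497449]] [-0.04344736750755132, -0.548958150091504, 0.22817555468153755]
```

View pics/w1.png

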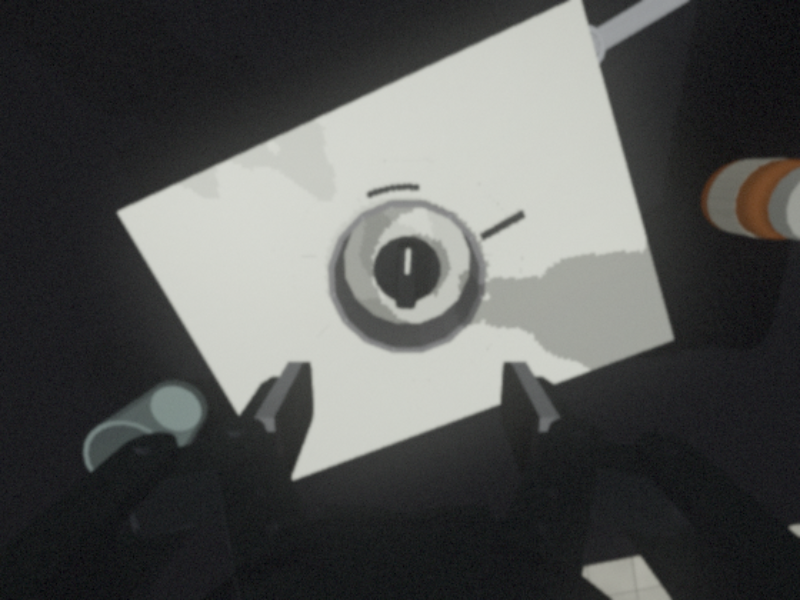

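Run:
```python
from plant import manip,eyes
from h import ray
import numpy as np,cv2
d=eyes.snapshot("wrist");s=.7
P=lambda u,v,z:ray(d,((u+.5)*s-.5,(v+.5)*s-.5),z)[:2]
print(manip.state()["position"])
rim=np.array([P(u,v,.098) for u,v in[(329,275),(486,275),(408,198),(408,352)]]);print(rim.round(4),(rim[0]+rim[1])/2,(rim[2]+rim[3])/2)
a,b=P(408,249,.095),P(406.5,274,.095);print("line",a,b,np.linalg.norm(a-b),np.degrees(np.arctan2(*(a-b)[::-1])))
e=P(404,306,.095);print("bar end",e,np.degrees(np.arctan2(*(a-e)[::-1])),np.linalg.norm(a-e),(a+e)/2)
m=[P(524,213,.092),P(483,237,.092)];print("mark",m,np.degrees(np.arctan2(*(m[0]-m[1])[::-1])))
c=np.array([P(118,211,.092),P(582,0,.092),P(674,340,.092)]);print(c,(c[0]+c[2])/2,np.degrees(np.arctan2(*(c[0]-c[1])[::-1])),np.degrees(np.arctan2(*(c[2]-c[1])[::-1])))
# refine bright line centroid/axis
g=cv2.cvtColor(d["image"],cv2.COLOR_BGR2GRAY).astype(float)[172:194,279:292]
print(g.astype(int)[::1])
```

```text
[ 0.52823568 -0.08731735  0.30356487]
[[ 0.511  -0.1356]
 [ 0.5357 -0.0386]
 [ 0.4769 -0.0749]
 [ 0.5749 -0.0998]] [ 0.52334929 -0.08706308] [ 0.52589267 -0.08737481]
line [ 0.50772539 -0.08276039] [ 0.52325876 -0.08769548] 0.01629848621759805 162.37445811069728
bar end [ 0.54380248 -0.09462191] 161.80002982313184 0.03797698984721778 [ 0.52576393 -0.08869115]
mark [array([ 0.50408262, -0.00694074]), array([ 0.51253713, -0.0348115 ])] 106.8750080817199
[[ 0.44026968 -0.25271361]
 [ 0.39726288  0.04434579]
 [ 0.6134616   0.07699307]] [ 0.52686564 -0.08786027] -81.76223393295277 8.587123988100327
[[ 60  62  60  64  59  58  60  63  58  55  62  59  60]
 [ 60  62  67  81  82  71  62  63  58  58  62  60  62]
 [ 59  68  98 128 129 109  79  64  63  60  61  59  62]
 [ 66  82 128 167 173 148 102  69  64  62  61  62  64]
 [ 70  91 145 187 191 166 118  74  63  59  59  60  61]
 [ 78  99 152 190 196 169 117  73  69  64  65  59  58]
 [ 74  99 152 192 194 164 114  73  63  62  60  62  60]
 [ 76 101 152 192 194 164 108  72  68  59  61  58  57]
 [ 76  97 153 191 194 159 106  73  66  62  59  60  61]
 [ 75 102 153 192 191 158 101  71  60  62  61  62  60]
 [ 74 104 155 190 192 153  98  67  66  62  58  58  59]
 [ 76 106 161 194 191 150  95  67  65  60  57  57  59]
 [ 78 109 162 193 191 149  91  67  65  60  60  56  61]
 [ 73 112 163 194 191 148  93  65  64  61  60  61  55]
 [ 76 115 169 196 190 149  92  67  63  61  58  57  58]
 [ 81 122 173 197 190 145  90  66  61  63  59  55  56]
 [ 80 127 175 197 189 144  87  63  62  63  60  57  60]
 [ 80 127 176 198 190 143  84  64  59  57  58  58  58]
 [ 79 125 171 195 187 139  79  65  61  58  57  57  56]
 [ 76 116 157 180 172 127  81  59  63  55  57  57  57]
 [ 69  94 124 144 140 105  72  63  61  55  58  55  60]
 [ 68  74  85  97  94  75  64  64  65  57  54  60  59]]
```

Call:
carry_out(linear=[[0.001, 0, 0.03], [0.001, 0, 0.06], [0.001, 0, 0.08], [0.001, 0, 0.1], [0.001, 0, 0.1], [0.001, 0, 0.1], [0.001, 0, 0.1], [0.001, 0, 0.1]], delta_rot=[[0, 0, 2], [0, 0, 4], [0, 0, 4], [0, 0, 4], [0, 0, 4], [0, 0, 4], [0, 0, 4], [0, 0, 4]], fingers=[0.47, 0.47, 0.47, 0.47, 0.47, 0.47, 0.47, 0.47])

```text
clock: 2.75
position: [0.5282, -0.0874, 0.2054]
ee_rot: [0.158, 0.987, 0.0, 0.001]
force: [0.0, 0.2, 0.5]
gripper_width: 0.473
gripper_force: 0.0
```

Run:
```python
from plant import manip, eyes
import cv2,numpy as np
for i in range(3):
    d=eyes.snapshot("wrist");s=manip.state();print({k:np.round(s[k],4).tolist() for k in("position","ee_rot","force","gripper_width")})
cv2.imwrite("pics/w2.png",cv2.resize(d["image"],(800,600)));print(d["K"].tolist(),d["R"].tolist(),d["t"].tolist())
```

```text
{'position': [0.5282, -0.0875, 0.2053], 'ee_rot': [0.1579, 0.9875, 0.0004, 0.0011], 'force': [-0.6064, 0.5537, -0.4283], 'gripper_width': 0.4684}
{'position': [0.528, -0.0876, 0.2052], 'ee_rot': [0.1579, 0.9874, 0.0004, 0.0009], 'force': [-0.1253, 0.4313, 0.1673], 'gripper_width': 0.4671}
{'position': [0.5279, -0.0877, 0.2049], 'ee_rot': [0.158, 0.9874, 0.0003, 0.0008], 'force': [-0.9455, 0.4827, 0.5216], 'gripper_width': 0.4738}
[[311.85792181691124, 0.0, 284.4786501222892], [0.0, 311.85792181691124, 207.34903326689613], [0.0, 0.0, 1.0]] [[0.3113978041791612, 0.9502792839231506, 0.0008307219167967263], [0.9107444464657983, -0.29869190139823254, 0.2851801207497068], [0.27124889084400994, -0.08804788802472657, -0.9584735826460121]] [-0.0811588838438427, -0.5162054581268779, 0.13384669288691473]
```

View pics/w2.png

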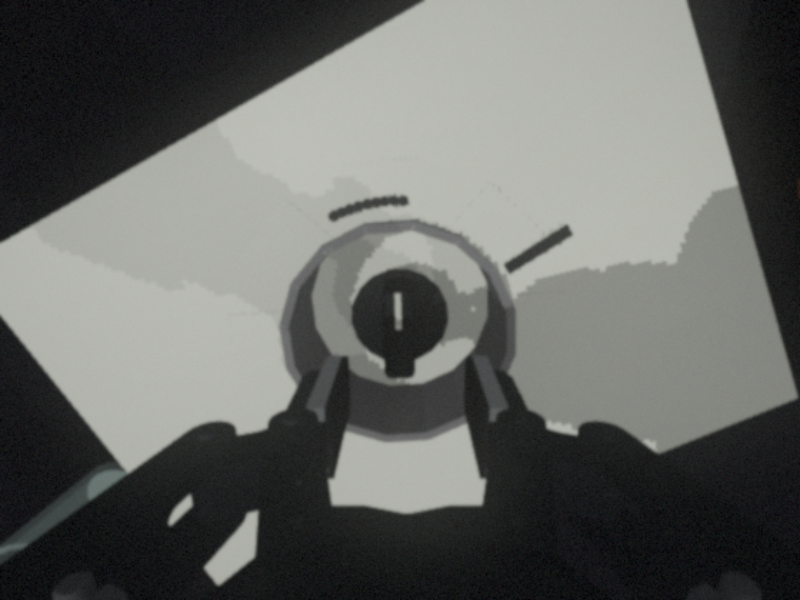

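Run:
```python
from plant import manip,eyes
from h import ray
import numpy as np
from scipy.spatial.transform import Rotation as Ro
d=eyes.snapshot("wrist");s=.7;st=manip.state()
P=lambda u,v,z:ray(d,((u+.5)*s-.5,(v+.5)*s-.5),z)[:2]
ang=lambda v:np.degrees(np.arctan2(v[1],v[0]))
p=st["position"];R=Ro.from_quat(st["ee_rot"]).as_matrix();print(p,"toolx",ang(R[:2,0]))
a,b,e=P(397.5,292,.095),P(399,330,.095),P(399.5,377,.095)
print(a,b,e,"ang",ang(a-b),ang(a-e),"mid",(a+e)/2,np.linalg.norm(a-e))
r=(P(280,328,.098)+P(517,320,.098))/2,(P(405,220,.098)+P(400,440,.098))/2;print("rim",r)
m=P(570,230,.092),P(508,268,.092);print("mark",m,ang(m[0]-m[1]))
for c in [(a+e)/2]+list(r): print("tool offset",R.T[:2,:2]@(c-p[:2]))
```

```text
[ 0.52779555 -0.0877912   0.2047384 ] toolx 161.80827731803313
[ 0.5069243  -0.08496374] [ 0.52332197 -0.0897628 ] [ 0.54463014 -0.09662896] ang 163.68697815155687 162.80927355330797 mid [ 0.52577722 -0.09079635] 0.03946907360452449
rim (array([ 0.5195807 , -0.08882267]), array([ 0.52626468, -0.0892022 ]))
mark (array([ 0.50468288, -0.00947212]), array([ 0.51226109, -0.03770359])) 105.02575972272744
tool offset [ 0.00097925 -0.00348505]
tool offset [ 0.00748222 -0.00354456]
tool offset [ 0.00101385 -0.0018184 ]
```

Call:
carry_out(linear=[[0.001, -0.002, 0.02], [0.001, -0.002, 0.035], [0.001, -0.002, 0.05], [0.001, -0.002, 0.058], [0.001, -0.002, 0.058], [0.001, -0.002, 0.058], [0.001, -0.002, 0.058], [0.001, -0.002, 0.058]], delta_rot=[[0, 0, -1], [0, 0, -1], [0, 0, -1], [0, 0, -1], [0, 0, -1], [0, 0, -1], [0, 0, -1], [0, 0, -1]], fingers=[0.47, 0.47, 0.47, 0.47, 0.47, 0.47, 0.47, 0.47])

```text
clock: 3.62
position: [0.5264, -0.0895, 0.1469]
ee_rot: [0.15, 0.989, 0.0, 0.001]
force: [-0.7, 1.0, 0.2]
gripper_width: 0.47
gripper_force: 0.0
```

Run:
```python
from plant import manip, eyes
import cv2,numpy as np
d=eyes.snapshot("wrist");s=manip.state();print({k:np.round(s[k],4).tolist() for k in("position","ee_rot","force","wrist_torque","gripper_width")})
cv2.imwrite("pics/w3.png",d["image"])
```

```text
{'position': [0.5263, -0.0894, 0.1468], 'ee_rot': [0.1495, 0.9888, 0.0002, 0.0007], 'force': [-0.0827, 0.3932, -0.193], 'wrist_torque': [0.0123, -0.0221, 0.0243], 'gripper_width': 0.4673}
```

View pics/w3.png

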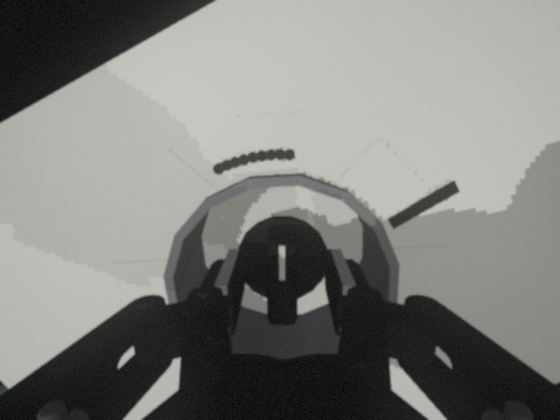

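Call:
carry_out(linear=[[0, -0.0015, 0], [0, -0.0015, 0], [0, -0.0015, 0], [0, -0.0015, 0], [0, -0.0015, 0], [0, -0.0015, 0], [0, -0.0015, 0], [0, -0.0015, 0]], delta_rot=[[0, 0, 0], [0, 0, 0], [0, 0, 0], [0, 0, 0], [0, 0, 0], [0, 0, 0], [0, 0, 0], [0, 0, 0]], fingers=[0.3, 0.2, 0, 0, 0, 0, 0, 0], grip_force=40)

```text
clock: 4.33
position: [0.5256, -0.0907, 0.1461]
ee_rot: [0.149, 0.989, 0.0, 0.0]
force: [0.9, 1.3, 2.1]
gripper_width: 0.151
gripper_force: 43.5
```

```bash
cat > st.py <<'E'
from plant import manip
import numpy as np
s=manip.state();print({k:np.round(s[k],4).tolist() for k in("clock","position","ee_rot","force","wrist_torque","gripper_width","gripper_force")})
E
python3 st.py
```

```text
{'clock': 4.3333, 'position': [0.5256, -0.0907, 0.1461], 'ee_rot': [0.1494, 0.9888, 0.0001, 0.0002], 'force': [0.9016, 1.3101, 2.0603], 'wrist_torque': [0.2928, -0.1509, -0.0259], 'gripper_width': 0.151, 'gripper_force': 43.4673}
```

Call:
carry_out(linear=[[0, 0, 0.001], [0, 0, 0.001], [0, 0, 0.002], [0, 0, 0.002], [0, 0, 0.002]], delta_rot=[[0, 0, 0], [0, 0, 0], [0, 0, 0], [0, 0, 0], [0, 0, 0]], fingers=[0, 0, 0, 0, 0])

```text
clock: 4.75
position: [0.5256, -0.0907, 0.144]
ee_rot: [0.149, 0.989, 0.0, 0.0]
force: [-0.1, 3.3, 3.9]
gripper_width: 0.152
gripper_force: 43.5
```

Call:
carry_out(linear=[[0, 0, 0.0005], [0, 0, 0.001], [0, 0, 0.001]], delta_rot=[[0, 0, 0], [0, 0, 0], [0, 0, 0]], fingers=[0, 0, 0])

```text
clock: 5.0
position: [0.5256, -0.0907, 0.143]
ee_rot: [0.149, 0.989, 0.0, 0.0]
force: [1.7, 3.4, 4.7]
gripper_width: 0.154
gripper_force: 43.6
```

Call:
carry_out(linear=[[0, 0, 0.0005], [0, 0, 0.001], [0, 0, 0.001], [0, 0, 0.001]], delta_rot=[[0, 0, 0], [0, 0, 0], [0, 0, 0], [0, 0, 0]], fingers=[0, 0, 0, 0])

```text
clock: 5.33
position: [0.5256, -0.0907, 0.142]
ee_rot: [0.149, 0.989, 0.0, 0.0]
force: [1.5, 2.3, 3.6]
gripper_width: 0.151
gripper_force: 43.7
```

Call:
carry_out(linear=[[0, 0, 0.0005], [0, 0, 0.0005], [0, 0, 0.0005], [0, 0, 0.0005]], delta_rot=[[0, 0, 0], [0, 0, 0], [0, 0, 0], [0, 0, 0]], fingers=[0, 0, 0, 0])

```text
clock: 5.67
position: [0.5256, -0.0907, 0.1415]
ee_rot: [0.149, 0.989, 0.0, 0.0]
force: [1.9, 3.8, 5.3]
gripper_width: 0.155
gripper_force: 43.7
```

Call:
carry_out(linear=[[0, 0, 0.0005], [0, 0, 0.0005], [0, 0, 0.0005], [0, 0, 0.0005]], delta_rot=[[0, 0, 0], [0, 0, 0], [0, 0, 0], [0, 0, 0]], fingers=[0, 0, 0, 0])

```text
clock: 6.0
position: [0.5256, -0.0908, 0.141]
ee_rot: [0.15, 0.989, 0.0, 0.0]
force: [3.2, 3.9, 5.8]
gripper_width: 0.153
gripper_force: 43.8
```

Call:
carry_out(linear=[[0, 0, 0.0005], [0, 0, 0.0005], [0, 0, 0.0005], [0, 0, 0.0005]], delta_rot=[[0, 0, 0], [0, 0, 0], [0, 0, 0], [0, 0, 0]], fingers=[0, 0, 0, 0])

```text
clock: 6.33
position: [0.5256, -0.0908, 0.1407]
ee_rot: [0.15, 0.989, 0.0, 0.0]
force: [3.0, 4.1, 6.8]
gripper_width: 0.152
gripper_force: 44.1
```

Call:
carry_out(linear=[[0, 0, 0.0005], [0, 0, 0.0005], [0, 0, 0.0005], [0, 0, 0.0005]], delta_rot=[[0, 0, 0], [0, 0, 0], [0, 0, 0], [0, 0, 0]], fingers=[0, 0, 0, 0])

```text
clock: 6.67
position: [0.5256, -0.0907, 0.1403]
ee_rot: [0.149, 0.989, 0.0, 0.0]
force: [1.0, 4.0, 9.2]
gripper_width: 0.146
gripper_force: 44.3
```

Call:
carry_out(linear=[[0, 0, 0.0004], [0, 0, 0.0004], [0, 0, 0.0004], [0, 0, 0.0004], [0, 0, 0.0004]], delta_rot=[[0, 0, 0], [0, 0, 0], [0, 0, 0], [0, 0, 0], [0, 0, 0]], fingers=[0, 0, 0, 0, 0])

```text
clock: 7.08
position: [0.5256, -0.0908, 0.1401]
ee_rot: [0.15, 0.989, 0.0, 0.0]
force: [1.2, 4.1, 10.4]
gripper_width: 0.153
gripper_force: 44.6
```

Call:
carry_out(linear=[[0, 0, 0.0003], [0, 0, 0.0003], [0, 0, 0.0003], [0, 0, 0.0003]], delta_rot=[[0, 0, 0], [0, 0, 0], [0, 0, 0], [0, 0, 0]], fingers=[0, 0, 0, 0])

```text
clock: 7.42
position: [0.5257, -0.0908, 0.1399]
ee_rot: [0.15, 0.989, 0.0, 0.0]
force: [-0.6, 4.4, 12.9]
gripper_width: 0.156
gripper_force: 44.8
```

```bash
python3 st.py
```

```text
{'clock': 7.4167, 'position': [0.5257, -0.0908, 0.1399], 'ee_rot': [0.1495, 0.9888, 0.0003, 0.0002], 'force': [-0.556, 4.3741, 12.874], 'wrist_torque': [0.8979, 0.0761, 0.0083], 'gripper_width': 0.1559, 'gripper_force': 44.7835}
```

Call:
carry_out(linear=[[0, 0, 0], [0, 0, 0], [0, 0, 0], [0, 0, 0]], delta_rot=[[0, 0, 1], [0, 0, 2], [0, 0, 3], [0, 0, 3]], fingers=[0, 0, 0, 0])

```text
clock: 7.75
position: [0.5257, -0.0907, 0.1399]
ee_rot: [0.176, 0.984, 0.0, 0.0]
force: [0.5, 4.3, 13.4]
gripper_width: 0.156
gripper_force: 44.8
```

```bash
python3 st.py
```

```text
{'clock': 7.75, 'position': [0.5257, -0.0907, 0.1399], 'ee_rot': [0.1759, 0.9844, 0.0003, 0.0002], 'force': [0.5023, 4.2648, 13.4364], 'wrist_torque': [0.9709, 0.05, -0.0276], 'gripper_width': 0.1558, 'gripper_force': 44.8299}
```

Call:
carry_out(linear=[[0, 0, 0], [0, 0, 0], [0, 0, 0]], delta_rot=[[0, 0, 1], [0, 0, 2], [0, 0, 2]], fingers=[0, 0, 0])

```text
clock: 8.0
position: [0.5257, -0.0907, 0.1399]
ee_rot: [0.193, 0.981, 0.0, 0.0]
force: [0.6, 4.9, 12.5]
gripper_width: 0.157
gripper_force: 44.8
```

```bash
python3 st.py
```

```text
{'clock': 8.0, 'position': [0.5257, -0.0907, 0.1399], 'ee_rot': [0.193, 0.9812, 0.0003, 0.0002], 'force': [0.6444, 4.9114, 12.5176], 'wrist_torque': [1.0169, 0.0068, -0.0167], 'gripper_width': 0.1565, 'gripper_force': 44.8273}
```

Call:
carry_out(linear=[[0, 0, 0], [0, 0, 0], [0, 0, 0]], delta_rot=[[0, 0, 1], [0, 0, 1.5], [0, 0, 1.5]], fingers=[0, 0, 0])

```text
clock: 8.25
position: [0.5257, -0.0907, 0.1399]
ee_rot: [0.206, 0.979, 0.0, 0.0]
force: [0.3, 3.6, 12.8]
gripper_width: 0.153
gripper_force: 44.8
```

```bash
python3 st.py
```

```text
{'clock': 8.25, 'position': [0.5257, -0.0907, 0.1399], 'ee_rot': [0.2055, 0.9786, 0.0003, 0.0002], 'force': [0.3069, 3.5903, 12.7503], 'wrist_torque': [0.9806, 0.0212, 0.0232], 'gripper_width': 0.1531, 'gripper_force': 44.8238}
```

Call:
carry_out(linear=[[0, 0, 0], [0, 0, 0], [0, 0, 0], [0, 0, 0]], delta_rot=[[0, 0, 1], [0, 0, 2], [0, 0, 3], [0, 0, 3]], fingers=[0, 0, 0, 0])

```text
clock: 8.58
position: [0.5257, -0.0907, 0.1399]
ee_rot: [0.231, 0.973, 0.0, 0.0]
force: [-0.1, 5.6, 12.3]
gripper_width: 0.152
gripper_force: 44.8
```

```bash
python3 st.py
```

```text
{'clock': 8.5833, 'position': [0.5257, -0.0907, 0.1399], 'ee_rot': [0.2314, 0.9729, 0.0003, 0.0002], 'force': [-0.0518, 5.6312, 12.3241], 'wrist_torque': [1.0457, 0.041, -0.0335], 'gripper_width': 0.1522, 'gripper_force': 44.8256}
```

Call:
carry_out(linear=[[0, 0, 0], [0, 0, 0], [0, 0, 0], [0, 0, 0], [0, 0, 0], [0, 0, 0]], delta_rot=[[0, 0, 2], [0, 0, 4], [0, 0, 6], [0, 0, 8], [0, 0, 10], [0, 0, 10]], fingers=[0, 0, 0, 0, 0, 0])

```text
clock: 9.08
position: [0.5258, -0.0905, 0.1399]
ee_rot: [0.316, 0.949, 0.0, 0.0]
force: [0.4, 4.9, 13.1]
gripper_width: 0.152
gripper_force: 44.8
```

```bash
python3 st.py
```

```text
{'clock': 9.0833, 'position': [0.5258, -0.0905, 0.1399], 'ee_rot': [0.3158, 0.9488, 0.0004, 0.0002], 'force': [0.4434, 4.9495, 13.1492], 'wrist_torque': [1.226, -0.0049, -0.0244], 'gripper_width': 0.1515, 'gripper_force': 44.8158}
```

Call:
carry_out(linear=[[0, 0, 0], [0, 0, 0], [0, 0, 0], [0, 0, 0], [0, 0, 0], [0, 0, 0], [0, 0, 0], [0, 0, 0], [0, 0, 0], [0, 0, 0]], delta_rot=[[0, 0, 2], [0, 0, 5], [0, 0, 8], [0, 0, 11], [0, 0, 14], [0, 0, 17], [0, 0, 20], [0, 0, 22], [0, 0, 22], [0, 0, 22]], fingers=[0, 0, 0, 0, 0, 0, 0, 0, 0, 0])

```text
clock: 9.92
position: [0.526, -0.0902, 0.1399]
ee_rot: [0.49, 0.872, 0.001, 0.0]
force: [1.2, 6.5, 10.8]
gripper_width: 0.153
gripper_force: 44.8
```

```bash
python3 st.py
```

```text
{'clock': 9.9167, 'position': [0.526, -0.0902, 0.1399], 'ee_rot': [0.4901, 0.8717, 0.0007, 0.0002], 'force': [1.2353, 6.504, 10.8318], 'wrist_torque': [1.4232, -0.3109, -0.0354], 'gripper_width': 0.1534, 'gripper_force': 44.7516}
```

Call:
carry_out(linear=[[0, 0, 0], [0, 0, 0], [0, 0, 0], [0, 0, 0], [0, 0, 0], [0, 0, 0], [0, 0, 0]], delta_rot=[[0, 0, 2], [0, 0, 5], [0, 0, 8], [0, 0, 11], [0, 0, 13], [0, 0, 14], [0, 0, 14]], fingers=[0, 0, 0, 0, 0, 0, 0])

```text
clock: 10.5
position: [0.5262, -0.0901, 0.14]
ee_rot: [0.593, 0.805, 0.001, 0.0]
force: [1.9, 6.4, 11.7]
gripper_width: 0.154
gripper_force: 44.7
```

```bash
python3 st.py
python3 - <<'E'
from plant import eyes
import cv2
d=eyes.snapshot("wrist");cv2.imwrite("pics/w4.png",cv2.resize(d["image"],(800,600)))
E
```

```text
{'clock': 10.5, 'position': [0.5262, -0.0901, 0.14], 'ee_rot': [0.593, 0.8052, 0.0009, 0.0002], 'force': [1.897, 6.3587, 11.6739], 'wrist_torque': [1.4996, -0.4552, -0.0462], 'gripper_width': 0.1542, 'gripper_force': 44.7161}
```

View pics/w4.png

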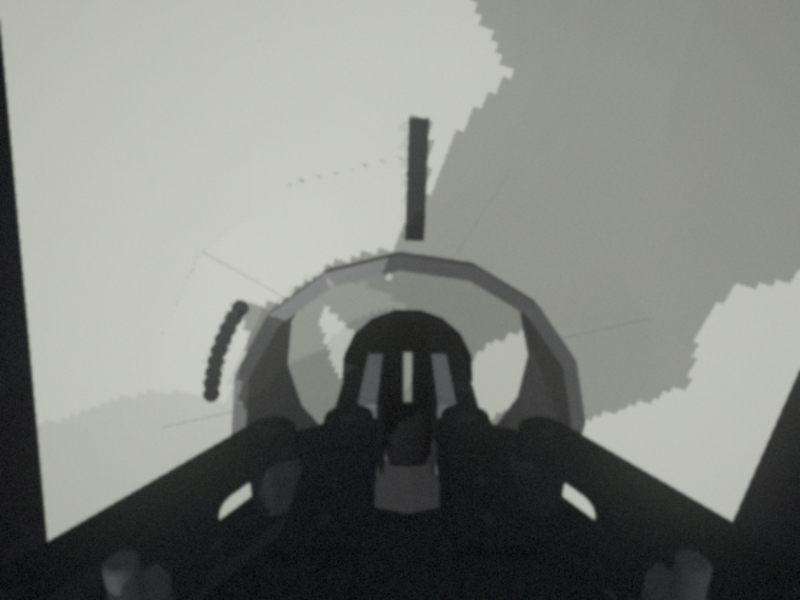

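Run:
```python
from plant import manip,eyes
from h import ray
import numpy as np
d=eyes.snapshot("wrist");s=.7
P=lambda u,v,z:ray(d,((u+.5)*s-.5,(v+.5)*s-.5),z)[:2]
ang=lambda v:np.degrees(np.arctan2(v[1],v[0]))
m=P(419.5,119,.092),P(415,240,.092);print("mark",m,ang(m[0]-m[1]))
a,b=P(407,352,.088),P(408,402,.088);print("ptr",a,b,ang(a-b), "mark from pos",ang(m[0]-manip.state()["position"][:2]))
```

```text
mark (array([ 0.50425836, -0.01004753]), array([ 0.51234801, -0.03915602])) 105.53134819944357
ptr [ 0.52051045 -0.07239687] [ 0.52578364 -0.08823127] 108.41883268785246 mark from pos 105.34232560850937
```

Call:
carry_out(linear=[[0, 0, 0], [0, 0, 0], [0, 0, 0]], delta_rot=[[0, 0, 1], [0, 0, 2.3], [0, 0, 2.3]], fingers=[0, 0, 0])

```text
clock: 10.85
position: [0.5262, -0.0901, 0.14]
ee_rot: [0.609, 0.793, 0.001, 0.0]
force: [2.8, 6.5, 11.9]
gripper_width: 0.154
gripper_force: 44.7
```

Call:
carry_out(linear=[[0, 0, -0.001], [0, 0, -0.002], [0, 0, -0.003], [0, 0, -0.003], [0, 0, -0.003]], delta_rot=[[0, 0, 0], [0, 0, 0], [0, 0, 0], [0, 0, 0], [0, 0, 0]], fingers=[0, 0, 0, 0, 0])

```text
clock: 11.27
position: [0.5262, -0.09, 0.1426]
ee_rot: [0.609, 0.794, 0.001, 0.0]
force: [5.9, 5.3, 4.5]
gripper_width: 0.154
gripper_force: 43.7
```

Call:
carry_out(linear=[[0, 0, -0.001], [0, 0, -0.0015], [0, 0, -0.0015], [0, 0, -0.0015]], delta_rot=[[0, 0, 0], [0, 0, 0], [0, 0, 0], [0, 0, 0]], fingers=[0, 0, 0, 0])

```text
clock: 11.6
position: [0.5262, -0.09, 0.144]
ee_rot: [0.609, 0.794, 0.001, 0.0]
force: [6.1, 6.6, 4.1]
gripper_width: 0.151
gripper_force: 43.6
```

```bash
python3 st.py
```

```text
{'clock': 11.6, 'position': [0.5262, -0.09, 0.144], 'ee_rot': [0.6085, 0.7935, 0.0008, 0.0003], 'force': [6.1445, 6.6324, 4.0735], 'wrist_torque': [1.3519, -1.2148, -0.0009], 'gripper_width': 0.1507, 'gripper_force': 43.6008}
```

Call:
carry_out(linear=[[0, 0, -0.001], [0, 0, -0.002], [0, 0, -0.002], [0, 0, -0.002]], delta_rot=[[0, 0, 0], [0, 0, 0], [0, 0, 0], [0, 0, 0]], fingers=[0, 0, 0, 0])

```text
clock: 11.93
position: [0.5262, -0.09, 0.1459]
ee_rot: [0.609, 0.794, 0.001, 0.0]
force: [5.4, 5.9, 3.2]
gripper_width: 0.156
gripper_force: 43.4
```

Call:
carry_out(linear=[[0, 0, 0], [0, 0, 0], [0, 0, 0], [0, 0, 0], [0, 0, 0]], delta_rot=[[0, 0, 0], [0, 0, 0], [0, 0, 0], [0, 0, 0], [0, 0, 0]], fingers=[0.25, 0.4, 0.4, 0.4, 0.4])

```text
clock: 12.35
position: [0.5249, -0.0912, 0.1454]
ee_rot: [0.609, 0.793, -0.0, -0.0]
force: [0.4, -0.6, 0.4]
gripper_width: 0.401
gripper_force: 0.0
```

```bash
python3 st.py
```

```text
{'clock': 12.35, 'position': [0.5249, -0.0912, 0.1454], 'ee_rot': [0.609, 0.7932, -0.0004, -0.0003], 'force': [0.4124, -0.5647, 0.3856], 'wrist_torque': [0.0387, 0.0143, -0.0427], 'gripper_width': 0.4009, 'gripper_force': 0.0}
```

Released; retreat upward and look.

Call:
carry_out(linear=[[0, 0, -0.01], [0, 0, -0.025], [0, 0, -0.045], [0, 0, -0.07], [0, 0, -0.09], [0, 0, -0.1], [0, 0, -0.1], [0, 0, -0.1], [0, 0, -0.1]], delta_rot=[[0, 0, 0], [0, 0, 0], [0, 0, 0], [0, 0, 0], [0, 0, 0], [0, 0, 0], [0, 0, 0], [0, 0, 0], [0, 0, 0]], fingers=[0.4, 0.4, 0.4, 0.4, 0.4, 0.4, 0.4, 0.4, 0.4])

```text
clock: 13.1
position: [0.5249, -0.0906, 0.2447]
ee_rot: [0.609, 0.793, -0.0, -0.001]
force: [0.1, 0.5, 0.2]
gripper_width: 0.4
gripper_force: 0.0
```

```bash
python3 st.py
python3 - <<'E'
from plant import eyes
import cv2
d=eyes.snapshot("wrist");cv2.imwrite("pics/w5.png",cv2.resize(d["image"],(800,600)))
E
```

```text
{'clock': 13.1, 'position': [0.5249, -0.0906, 0.2447], 'ee_rot': [0.6086, 0.7935, -0.0004, -0.0006], 'force': [0.0883, 0.4633, 0.1745], 'wrist_torque': [0.0583, -0.0102, 0.0], 'gripper_width': 0.4002, 'gripper_force': 0.0}
```

View pics/w5.png

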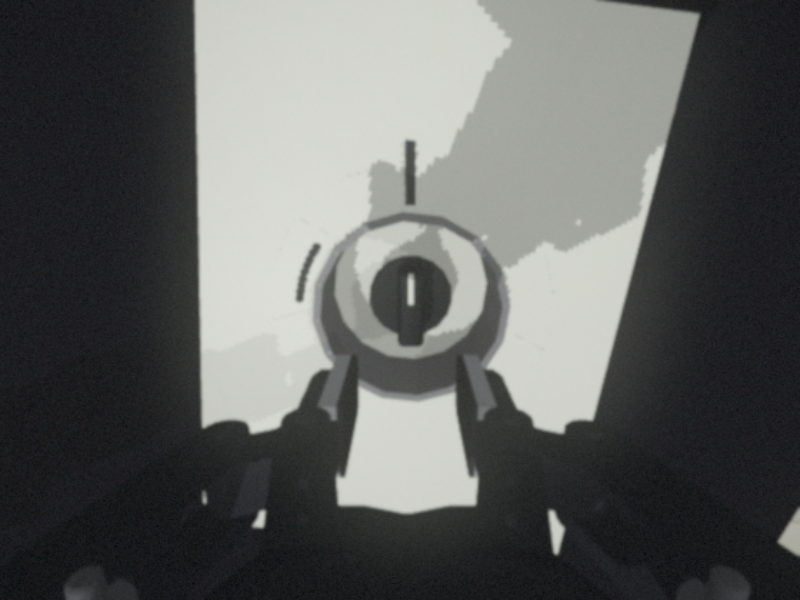

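The pointer line (x≈410, y 275–305) is in line with the long mark (x≈410, y 142–204), and the gripper is clear of everything. The push force followed the spring down to about 3 N on the way up, so the knob is locked in the run slot.

```bash
python3 -c "
from plant import manip
print(manip.finish_job())"
```

```text
the job is handed in; nothing more can be done
None
```

I set the selector knob to run, with its pointer at the long mark and sprung up, then released it and handed the job in at about 13 s; the hand-in returned no verdict.

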